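Clear the spatula off the spice holder and put the salt shaker back

TASK

A small white spatula has been left lying across the free compartment of the wooden spice holder: take it off and lay it flat in the dark baking tray on the worktop. Then stand the salt shaker upright on the bottom of the compartment you have freed. Leave the two spice jars where they stand.

Things in the scene. Friction and masses are not known exactly. Their poses are not given: they have to be found in the camera images.
- spice_holder: Open wooden holder, fixed at the left, 70 mm deep (x), 146 wide (y), 50 high. Two bays side by side along y, 60 x 60 mm inside, 44 deep; outer walls 5, middle wall 16, floor 6 mm thick. One bay holds a spice jar; the other is empty, the spatula across its rim. Origin: centre of the underside; x to its back (away from the robot), y to its left, z up.
- bay_left (a point): Centre of the left (+y) compartment's inner floor, 6 mm above the worktop; axes as the holder's.
- bay_right (a point): Centre of the right (-y) compartment's inner floor, 6 mm above the worktop; axes as the holder's.
- spatula: Small white spatula, 150 mm long, 45 g, lying over the empty bay on the holder's rims (50 mm high), handle toward the robot; some 40 mm of handle juts out in front. Handle 16 mm wide, x -75 to +20 mm, 1 to 15 mm above the origin; blade 30 mm wide, 14 high, x +15 to +75. Origin: mid-length, underside, about over the bay's centre; x from handle to blade, z up.
- baking_tray: Dark shallow baking tray lying loose on the worktop at the right, 236 mm (x) by 301 mm (y), 20 mm high, 0.63 kg. Its flat floor, 4 mm thick, is 198 mm (x) by 264 mm (y) inside the rim. Origin: centre of the underside; z up.
- salt_shaker: Salt shaker standing upright on the worktop: round, clear body 44 mm across up to a height of 70 mm, grey domed cap 34 mm across from 70 to 90 mm, 100 g give or take a third. It has no label. Origin: centre of the underside; z up.
- oven_handle (a point): Not to be handled: middle of the front handle bar of the toaster oven (240 mm high, its sides 170 mm left and 255 mm right of this point) that stands behind the shaker's place; no part of the oven comes nearer to the robot than this bar. Keep the gripper and what it carries in front of it or well above. Axes as the world's.
- jar_on_worktop: Bystander: a spice jar standing on the worktop near the salt shaker (either side of it), 44 mm across, 100 mm high, with a paper label and a flat yellow screw cap as wide as the jar. Origin: centre of the underside; z up.
- jar_in_holder: Bystander: a spice jar standing in the holder's other compartment, 44 mm across, 105 mm high, with a paper label and a flat dark cap. Origin: centre of the underside; z up.
There are look-alikes about, which are no part of the job. What is shaped like the salt_shaker but pink is not meant.

How it is judged:
By the outcome, as a careful person would: the job done as asked, in the order asked, and still so for the second after the job is handed in, with the robot touching nothing.
It also fails if it takes over 61 s, if anything falls off the work surface, if the arm or the gripper's body presses on something with over 40 N, if the wrist force passes 120 N, or if a joint passes its speed limit or range.

ROBOT

A 6-joint arm with a two-finger parallel gripper is mounted at the origin on a cart in front of the work surface, level with it; the furniture and walls round the work are solid. World frame = base frame: x ahead of the robot, y to its left, z up, the work surface at z = 0. Lengths are in m, angles in degrees, forces in N, time in s.
With the tool pointing down it reaches from about 0.3 to 0.75 m from the base axis. Payload 8.5 kg.
Tool frame: the origin (TCP) lies on the centre line of the jaws, within the pads' length; the fingertips stand 22 mm ahead of it and the grasp point (between the pads) lies 3 mm ahead of it (env.tip_reach is the distance from the TCP to the fingertips, in m); y points along the fingers, z is the direction in which the jaws open and shut, and the axes are right-handed (so a half turn about y gives the same grasp; the last joint's range is limited). The gripper opens to 85 mm and grips with 20 to 120 N. Pads are 22 mm wide; open, the fingers measure 114 mm over their backs; the gripper's body (76 mm by 85 mm) begins 54 mm behind the grasp point. The pads swing forward as they close: fully open they stand 13 mm farther back than shut.
Start: joints at [56.19, 21.807, 74.336, -0, 83.858, -12.336], TCP at [0.201, 0.512, 0.253] pointing down, gripper open.
Joint ranges: [-178.18, 178.18], [-50.72, 133.34], [12.68, 142.11], [-81.47, 261.47], [9.98, 163.14], [-165.26, 165.26]. Speed limits (degrees/s): [136.94, 136.94, 180, 180, 180, 180].

INTERFACE

Orientations are given as a 3x3 rotation matrix whose columns are the frame's x, y, z axes.
In Python, from rig import env, get_image gives the robot as it stands. The module is installed in compiled form; this text tells all that it offers.
- The arm moves only by the tool carry_out, never from a script. Its argument "targets" is a list that holds one entry, the list of rows, each a list of 7 numbers: the closure, from 0 (fully open) to 1 (shut), then the shift along the world's x, y, z in mm, then the turn, a rotation vector about the world's x, y, z in degrees. In form: [[[claw, dx, dy, dz, ax, ay, az], ...]]. A call has 1 to 20 rows; each row is the pose to reach, as a shift and turn from the pose commanded when the call began; what a row does not reach only later rows make up. A row lasts 1/12 s, in which the tool goes at most 41.7 mm and 7.16 degrees, less where a joint would pass 70% of its speed; a pose out of reach is approached as far as the arm can. A call with a gripper value outside its range is refused whole. The fingers move at their own pace and stop on an object; "squeeze" is the grip in N (left out, the last holds). Time passes only in rows, so rows that repeat a pose let the fingers close. It gives the time, the measured TCP pose, the force and the opening at its end, in the units of the state.
- env.observe(): the state, without advancing time (a new reading comes with each control period).
- get_image(name): name is "scene" or "side" or "wrist"; returns a dict with "img" (384x512x3 uint8, red, green, blue), "fx", "fy", "cx", "cy" (pixels), "rvec" (rotation vector, rad) and "tvec" (3), from world to camera coordinates, as OpenCV has them. Camera axes: x right, y down, z forward; pixel columns grow to the right and rows downward; lengths in m; the calibration is good to about 2 mm. A picture is of the moment at which its call begins. There is no depth.
- env.close_job(): hands the job in, once; it reports no verdict.
The state is a dict: "time_s": time; "q": joint angles; "qvel": joint speeds; "joint_efforts": joint torques, N m; "position": TCP position; "tool_rot": TCP orientation; "ft_force": force on the tool from outside, world axes, zero at the start; "wrist_torque": the same for the moment, N m; "grip_width": finger opening in m.
Only numpy, scipy, OpenCV 4.12 (cv2) and the standard library are available. Lean on these libraries where they do the work, as an engineer would, in place of code of your own. Each camera call takes 0.05 s, during which the arm holds its last target.

## Working session

There is one attempt and no reset: what is moved stays moved. The work goes in short steps, Python scripts to look and compute and a tool call to move; the robot and the scene stay as the last step left them, time stands still between calls to the robot, and variables do not carry over. Pictures are saved under pics/ and viewed, and the job is handed in when it is done.

Besides the shell and the picture viewer there is one more tool, called after "Request:" by a JSON object that holds its "method" and its "body", one argument or row to a line. carry_out: Moves the arm, as the interface text tells. Its arguments: {"type":"object","properties":{"targets":{"type":"array"},"squeeze":{"type":"number"}},"required":["targets"]}

```bash
mkdir -p pics; cat > h.py <<'E'
import numpy as np, cv2
from rig import env, get_image
def snap(n,f):
    d=get_image(n); cv2.imwrite(f'pics/{f}.png',d['img'][:,:,::-1]); np.savez(f'pics/{f}.npz',**{k:np.array(v) for k,v in d.items()}); return d
def load(f): return dict(np.load(f'pics/{f}.npz'))
def ray(d,u,v):
    R,_=cv2.Rodrigues(np.array(d['rvec'],float)); t=np.array(d['tvec'],float).ravel()
    r=R.T@np.array([(u-d['cx'])/d['fx'],(v-d['cy'])/d['fy'],1.]); return -R.T@t,r
def atz(d,u,v,z):
    o,r=ray(d,u,v); return o+r*(z-o[2])/r[2]
def proj(d,P):
    K=np.array([[d['fx'],0,d['cx']],[0,d['fy'],d['cy']],[0,0,1]],float)
    return cv2.projectPoints(np.array(P,float).reshape(-1,3),np.array(d['rvec'],float),np.array(d['tvec'],float),K,None)[0].reshape(-1,2)
def up(f,box=None,s=None):
    im=cv2.imread(f'pics/{f}.png')
    if box: x0,y0,x1,y1=box; im=im[y0:y1,x0:x1]
    s=s or min(800/im.shape[1],600/im.shape[0]); return cv2.resize(im,None,fx=s,fy=s,interpolation=cv2.INTER_CUBIC)
E
python3 - <<'E'
from h import *
for n in ['scene','side','wrist']:
    d=snap(n,n+'0'); o,r=ray(d,256,192); print(n,o.round(3),r.round(2),d['fx'])
s=env.observe(); print({k:np.round(v,3) for k,v in s.items()})
E
```

```text
scene [ 0.161 -0.531  0.813] [ 0.39  0.55 -0.74] 369.0251436911603
side [-0.206 -0.963  0.832] [ 0.49  0.71 -0.51] 436.6062024226206
wrist [0.141 0.536 0.372] [ 0.22 -0.1  -0.97] 318.9411355946455
{'time_s': np.float64(0.15), 'q': array([ 5.6190e+01,  2.1833e+01,  7.4369e+01, -2.0000e-03,  8.3859e+01,
       -1.2337e+01]), 'qvel': array([ 0.055, -0.178, -0.263,  0.08 , -0.004, -0.019]), 'joint_efforts': array([ 1.0000e-03, -4.4863e+01, -2.3135e+01, -0.0000e+00,  4.0000e-03,
        0.0000e+00]), 'position': array([0.201, 0.512, 0.253]), 'tool_rot': array([[ 0.931, -0.001,  0.366],
       [-0.366, -0.001,  0.931],
       [-0.   , -1.   , -0.001]]), 'ft_force': array([ 1.288, -0.142, -0.061]), 'wrist_torque': array([-0.019, -0.035,  0.039]), 'grip_width': np.float64(0.085)}
```

View pics/scene0.png

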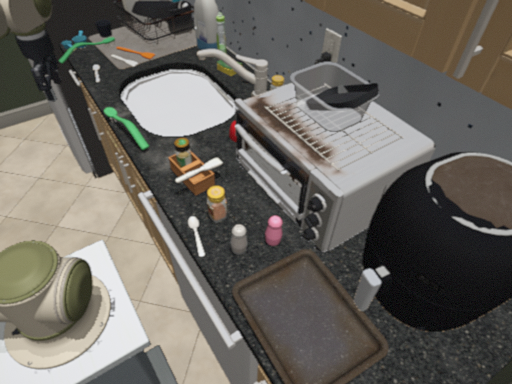

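View pics/side0.png

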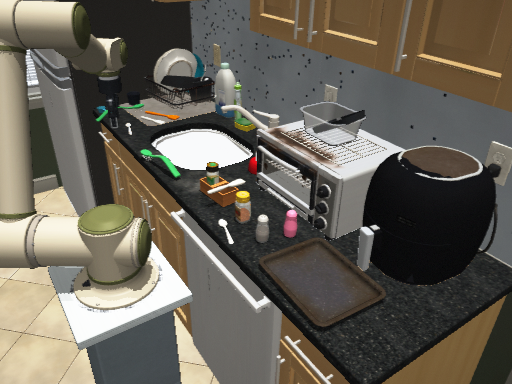

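View pics/wrist0.png

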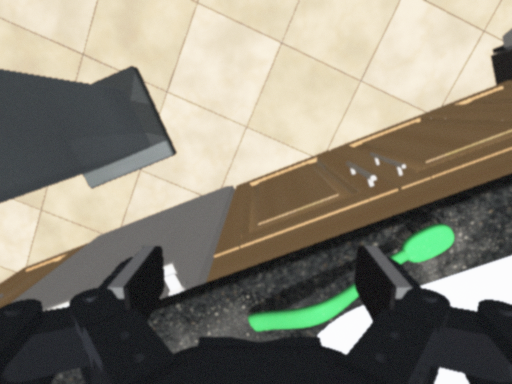

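```bash
python3 - <<'E'
from h import *
cv2.imwrite('pics/c1.png',up('scene0',(150,120,310,260)))
cv2.imwrite('pics/c2.png',up('side0',(180,140,320,260)))
E
```

```text
(no output)
```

View pics/c1.png

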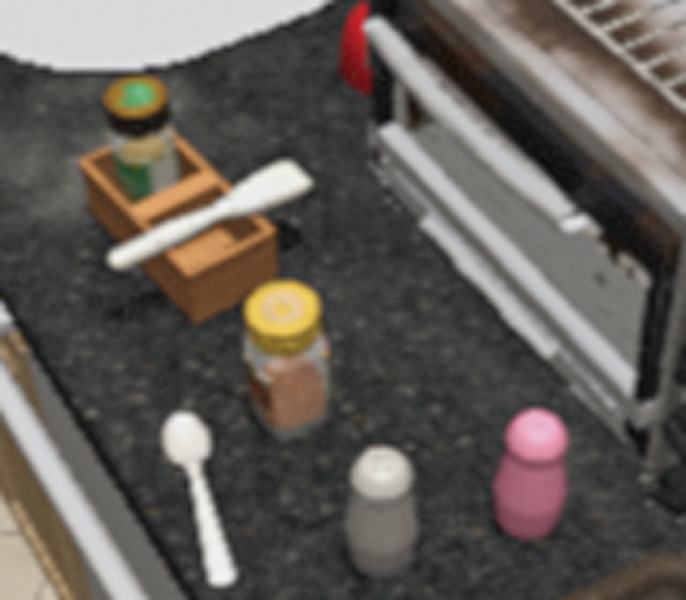

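View pics/c2.png

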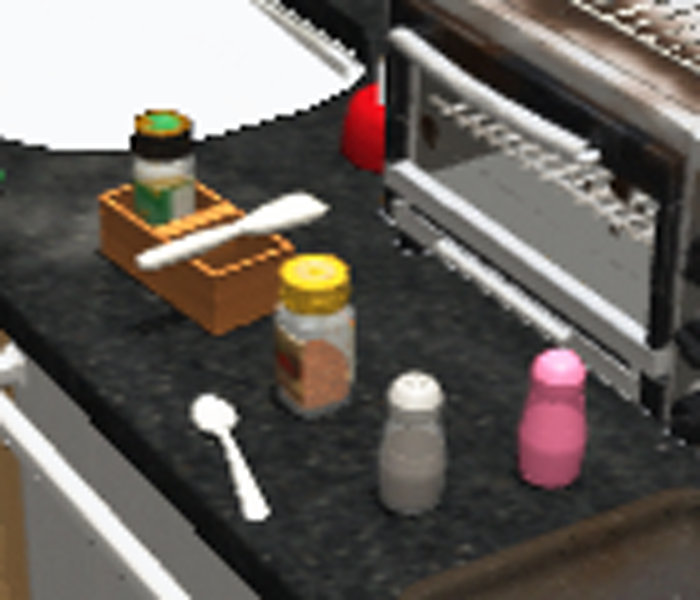

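```bash
cat > m.py <<'E'
from h import *
from scipy.optimize import least_squares
S=load('scene0');D=load('side0')
def sp(u,v): return (150+u/4.2875,120+v/4.2875)
def dp(u,v): return (180+u/5,140+v/5)
# holder
H=np.array([[-35,73,50],[-35,-73,50],[35,-73,50],[-35,-73,0],[35,-73,0],[-35,73,0]])/1000.
sobs={0:sp(82,162),1:sp(192,277),2:sp(276,234),3:sp(198,322),4:sp(274,283)}
dobs={0:dp(99,199),1:dp(217,277),2:dp(294,247),3:dp(222,333)}
def tf(p,P):
    c,s=np.cos(p[2]),np.sin(p[2]); return P@np.array([[c,s,0],[-s,c,0],[0,0,1]])+[p[0],p[1],0]
def res(p):
    r=[]
    for d,o in((S,sobs),(D,dobs)):
        q=proj(d,tf(p,H)); r+=[q[i]-np.array(o[i]) for i in o]
    return np.concatenate(r)
for k in (0,1,2,3,4): print('corner',k,atz(S,*sobs[k],H[k,2]).round(3), atz(D,*dobs[k],H[k,2]).round(3) if k in dobs else '')
f=least_squares(res,[.45,.15,0]); print('holder',f.x.round(4),np.degrees(f.x[2]),res(f.x).reshape(-1,2).round(1).tolist())
# cylinders
print('shaker base/top', atz(S,*sp(381,558),0).round(3), atz(S,*sp(382,465),.085).round(3),atz(D,*dp(411,497),0).round(3),atz(D,*dp(415,388),.085).round(3))
print('yjar top', atz(S,*sp(284,308),.1).round(3),atz(D,*dp(316,273),.1).round(3))
print('hjar top', atz(S,*sp(137,97),.111).round(3),atz(D,*dp(163,123),.111).round(3))
print('spat end handle', atz(S,*sp(112,255),.058).round(3),atz(D,*dp(141,259),.058).round(3))
print('spat tip', atz(S,*sp(305,178),.057).round(3),atz(D,*dp(324,208),.057).round(3))
for n,a,b in[('tray L',(234,293),(263,265)),('tray far',(308,250),(318,238)),('tray R',(387,346),(384,293)),('tray near',(292,388),(325,325))]:
    print(n,atz(S,*a,.02).round(3),atz(D,*b,.02).round(3))
E
python3 m.py
```

```text
corner 0 [0.416 0.302 0.05 ] [0.413 0.299 0.05 ]
corner 1 [0.43  0.158 0.05 ] [0.43  0.158 0.05 ]
corner 2 [0.497 0.164 0.05 ] [0.496 0.165 0.05 ]
corner 3 [0.432 0.163 0.   ] [0.435 0.163 0.   ]
corner 4 [0.494 0.167 0.   ] 
holder [0.4571 0.2351 0.0982] 5.626235683589594 [[-0.7, -0.4], [-0.4, 0.0], [0.2, -0.6], [-0.1, 1.2], [1.7, -0.3], [-0.1, -0.8], [-0.2, -0.1], [0.5, -0.4], [-1.0, 1.0]]
shaker base/top [ 0.437 -0.069  0.   ] [ 0.441 -0.064  0.085] [ 0.439 -0.065  0.   ] [ 0.438 -0.068  0.085]
yjar top [0.448 0.06  0.1  ] [0.446 0.057 0.1  ]
hjar top [0.455 0.276 0.111] [0.455 0.276 0.111]
spat end handle [0.392 0.198 0.058] [0.391 0.195 0.058]
spat tip [0.539 0.195 0.057] [0.538 0.19  0.057]
tray L [ 0.358 -0.174  0.02 ] [ 0.358 -0.187  0.02 ]
tray far [ 0.578 -0.174  0.02 ] [ 0.574 -0.174  0.02 ]
tray R [ 0.567 -0.451  0.02 ] [ 0.562 -0.452  0.02 ]
tray near [ 0.349 -0.407  0.02 ] [ 0.358 -0.449  0.02 ]
```

```bash
cat >> m.py <<'E'
print('----')
def tri(a,b):
    o1,r1=ray(S,*a);o2,r2=ray(D,*b);A=np.stack([r1,-r2],1);k=np.linalg.lstsq(A,o2-o1,rcond=None)[0]
    p,q=o1+k[0]*r1,o2+k[1]*r2; return ((p+q)/2).round(3),round(float(np.linalg.norm(p-q)),4)
print('bar L',tri(sp(374,28),dp(398,38)),'bar R',tri(sp(577,222),dp(592,155)))
print('fryer handle top',tri((367,271),(366,227)),'bot',tri((361,308),(361,268)))
q=proj(S,tf(f.x,H))
im=up('scene0',None,1)
def over(d,name,box,sc):
    im=cv2.imread(f'pics/{name}.png');x0,y0,x1,y1=box;im=cv2.resize(im[y0:y1,x0:x1],None,fx=sc,fy=sc,interpolation=cv2.INTER_CUBIC)
    def pl(P,c):
        q=((proj(d,P)-[x0,y0]+.5)*sc).astype(np.int32); cv2.polylines(im,[q.reshape(-1,1,2)],True,c,1)
    R=lambda x0,x1,y0,y1,z:np.array([[x0,y0,z],[x1,y0,z],[x1,y1,z],[x0,y1,z]])/1000
    pl(tf(f.x,R(-35,35,-73,73,50)),(0,255,0));pl(tf(f.x,R(-30,30,-68,-8,50)),(0,255,0));pl(tf(f.x,R(-35,35,-73,73,0)),(0,255,0))
    g=[.465,.1955,np.radians(-1.5)]
    for z in(51,65):pl(tf(g,R(-75,20,-8,8,z)),(0,0,255))
    for z in(50,64):pl(tf(g,R(15,75,-15,15,z)),(255,0,0))
    a=np.linspace(0,6.28,40)
    for c,r,z in(((.439,-.067),.022,0),((.439,-.067),.022,.07),((.439,-.067),.017,.07),((.447,.0585),.022,.1),((.447,.0585),.022,0),((.455,.275),.022,.111)):
        pl(np.stack([c[0]+r*np.cos(a),c[1]+r*np.sin(a),0*a+z],1),(255,0,255))
    t=[.465,-.313,0]; pl(tf(t,R(-118,118,-150,150,20)),(0,255,255));pl(tf(t,R(-99,99,-132,132,4)),(0,255,255))
    return im
cv2.imwrite('pics/o1.png',over(S,'scene0',(150,120,310,260),4.5));cv2.imwrite('pics/o2.png',over(D,'side0',(180,140,320,260),5));
cv2.imwrite('pics/o3.png',over(D,'side0',(230,180,430,330),4))
E
python3 m.py|sed -n '/---/,$p'
```

```text
----
bar L (array([0.577, 0.16 , 0.194]), 0.0017) bar R (array([ 0.577, -0.054,  0.2  ]), 0.0007)
fryer handle top (array([ 0.575, -0.342,  0.161]), 0.0069) bot (array([ 0.569, -0.363,  0.038]), 0.0055)
```

View pics/o1.png

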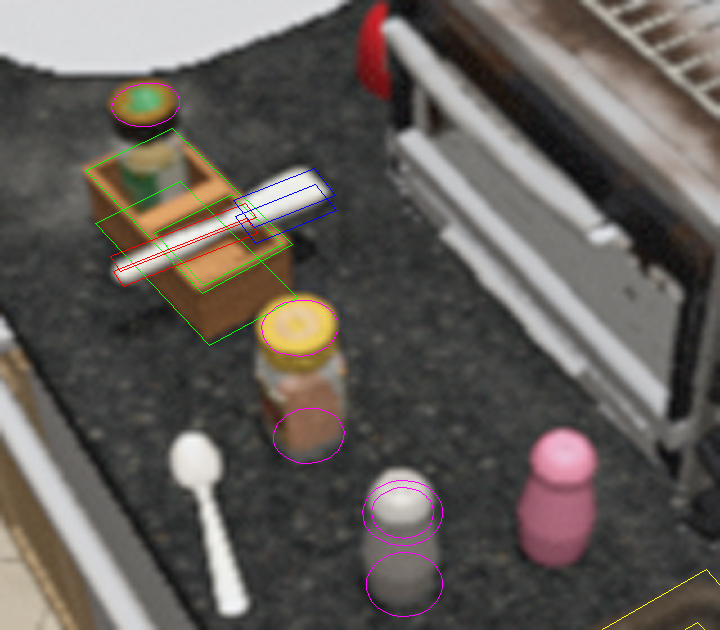

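View pics/o2.png

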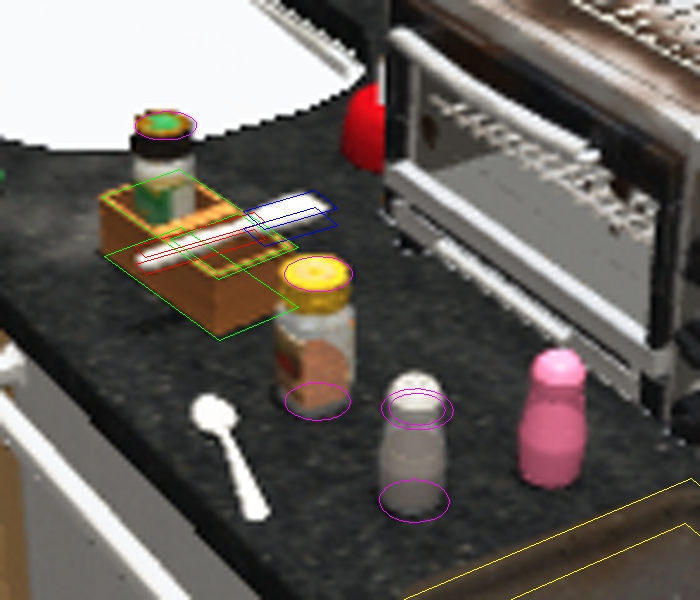

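View pics/o3.png

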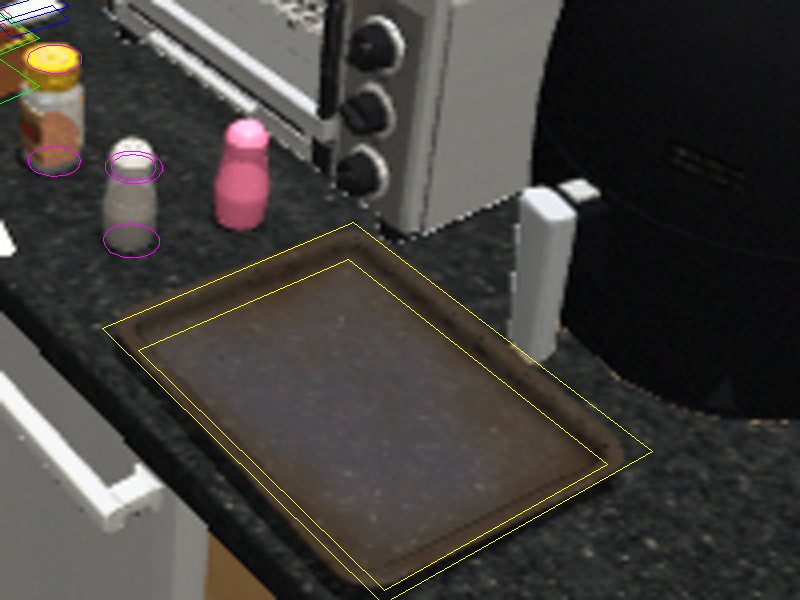

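Candidates: spatula → white one across the holder (scene 200,172), against the white spoon on the worktop (195,235) and the white utensil by the sink (97,72). Shaker → grey (239,238), against pink (274,230) and the yellow-capped jar (217,203). The crops confirm the choice of the spatula on the holder and the grey shaker.

Request:
{"method": "carry_out", "body": {
  "targets": [
    [[0.45,235,-317,-30,0,0,20],[0.45,235,-317,-30,0,0,20],[0.45,235,-317,-30,0,0,20],[0.45,235,-317,-30,0,0,20],[0.45,235,-317,-30,0,0,20],[0.45,235,-317,-30,0,0,20],[0.45,235,-317,-30,0,0,20],[0.45,235,-317,-30,0,0,20],[0.45,235,-317,-30,0,0,20],[0.45,235,-317,-30,0,0,20],[0.45,235,-317,-30,0,0,20],[0.45,235,-317,-30,0,0,20],[0.45,235,-317,-30,0,0,20],[0.45,235,-317,-30,0,0,20],[0.45,235,-317,-30,0,0,20],[0.45,235,-317,-30,0,0,20]]
  ],
  "squeeze": 40
}}

```text
time_s: 1.48
position: [0.4358, 0.1956, 0.2235]
tool_rot: [[1.0, 0.0, 0.024], [-0.024, 0.0, 1.0], [0.0, -1.0, 0.0]]
ft_force: [-0.3, 0.2, -0.0]
grip_width: 0.0467
```

```bash
python3 - <<'E'
from h import *
d=snap('wrist','w1'); s=env.observe(); print(s['time_s'],s['position'],s['tool_rot'].round(3),s['grip_width'],s['ft_force'], env.tip_reach)
cv2.imwrite('pics/w1u.png',up('w1'))
E
```

```text
1.5333 [0.43591108 0.19549638 0.2234482 ] [[ 1.     0.     0.024]
 [-0.024  0.     1.   ]
 [ 0.    -1.     0.   ]] 0.047050884321148304 [0.31796256 0.01630122 0.24541044] 0.022
```

View pics/w1u.png

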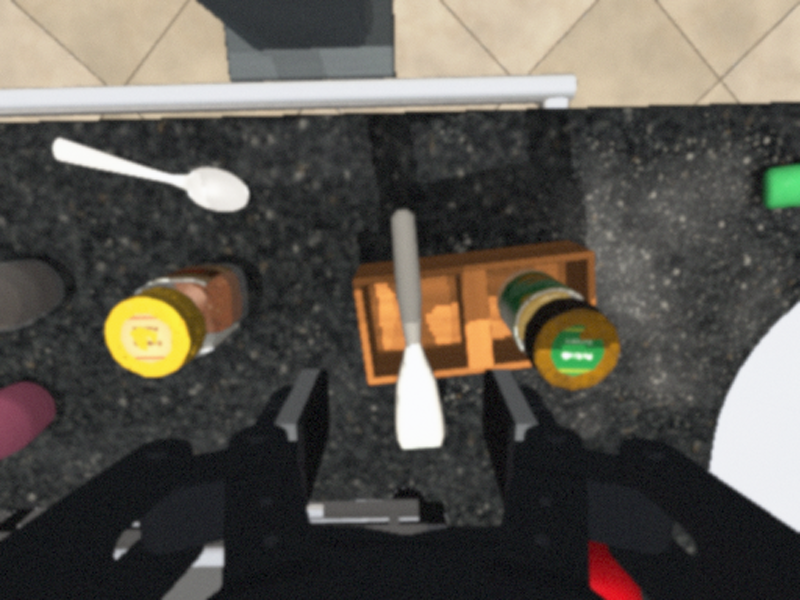

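```bash
python3 - <<'E'
from h import *
d=load('w1');k=1.5625
f=lambda u,v,z:atz(d,u/k-.2,v/k-.2,z).round(4)
print('handle end',f(402,209,.062),'neck',f(413,342,.062),'tip',f(420,448,.062))
for n,u,v in[('FR',355,281),('FL',594,244),('BR',369,384)]:print(n,f(u,v,.05))
print('inner R bay', f(366,287,.05),f(460,272,.05),f(377,376,.05),f(468,366,.05))
print('hjar',f(577,346,.111),'yjar',f(147,337,.1))
E
```

```text
handle end [0.3892 0.1948 0.062 ] neck [0.4672 0.1993 0.062 ] tip [0.5379 0.2024 0.062 ]
FR [0.4318 0.1654 0.05  ]
FL [0.4129 0.3071 0.05  ]
BR [0.4988 0.1709 0.05  ]
inner R bay [0.4357 0.1718 0.05  ] [0.4278 0.2284 0.05  ] [0.4934 0.1762 0.05  ] [0.488  0.2337 0.05  ]
hjar [0.4543 0.2797 0.111 ] yjar [0.4482 0.0626 0.1   ]
```

```bash
python3 - <<'E'
from h import *
d=load('w1');k=1.5625
p=np.array([.4359,.1955,.2234]);X=np.array([1,-.024,0]);Z=np.array([.024,1,0])
for h in(-.022,-.016):
  for x in(-.011,.011):
    print(h,x,[((proj(d,p+x*X+s*.0235*Z+[0,0,h])[0]+.2)*k).round(0).tolist() for s in(-1,1)])
E
```

```text
-0.022 -0.011 [[328.0, 360.0], [483.0, 360.0]]
-0.022 0.011 [[330.0, 426.0], [480.0, 426.0]]
-0.016 -0.011 [[324.0, 367.0], [486.0, 367.0]]
-0.016 0.011 [[327.0, 435.0], [483.0, 435.0]]
```

Request:
{"method": "carry_out", "body": {
  "targets": [
    [[0.45,22,3,-30,0,0,3.5],[0.45,22,3,-60,0,0,3.5],[0.45,22,3,-90,0,0,3.5],[0.45,22,3,-115,0,0,3.5],[0.45,22,3,-115,0,0,3.5],[0.45,22,3,-115,0,0,3.5],[0.45,22,3,-115,0,0,3.5]]
  ]
}}

```text
time_s: 2.12
position: [0.459, 0.1982, 0.1098]
tool_rot: [[0.999, 0.002, -0.036], [0.036, 0.0, 0.999], [0.002, -1.0, 0.0]]
ft_force: [0.1, 0.6, 0.5]
grip_width: 0.0468
```

```bash
python3 - <<'E'
from h import *
d=snap('wrist','w2'); s=env.observe(); print(s['time_s'],s['position'],s['tool_rot'].round(3),s['grip_width'])
k=1.5625;p=s['position'];R=s['tool_rot']
im=up('w2')
for h in(.022,.015):
  for x in(-.011,.011):
    for q in (-1,1):
      c=(proj(d,p+R@[x,h,q*s['grip_width']/2])[0]+.2)*k; cv2.circle(im,tuple(int(v) for v in c),3,(0,0,255),-1)
cv2.imwrite('pics/w2u.png',im)
E
```

```text
2.1667 [0.45912711 0.19814118 0.11004508] [[ 0.999  0.003 -0.036]
 [ 0.036  0.     0.999]
 [ 0.003 -1.     0.   ]] 0.04686433474587468
```

View pics/w2u.png

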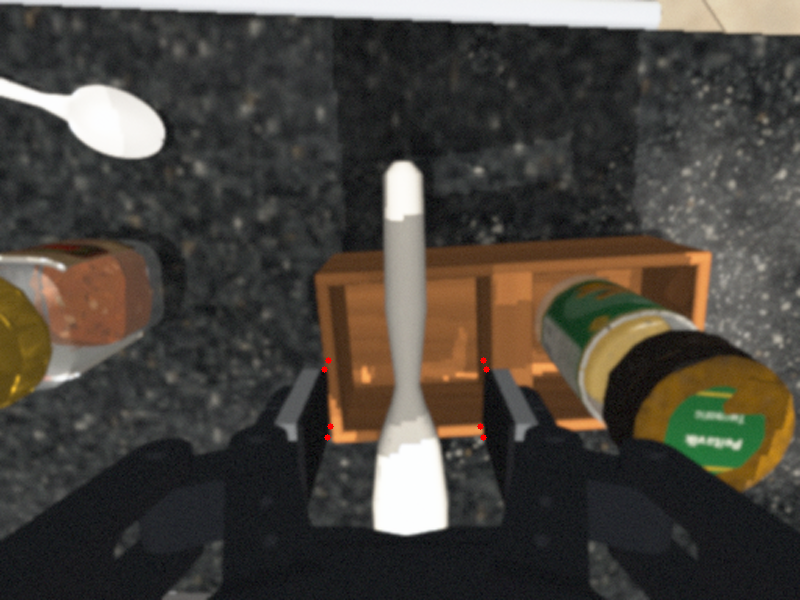

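Request:
{"method": "carry_out", "body": {
  "targets": [
    [[0.45,-10,0.5,-15,0,0,-1],[0.45,-10,0.5,-33,0,0,-1],[0.45,-10,0.5,-33,0,0,-1],[0.45,-10,0.5,-33,0,0,-1],[0.9,-10,0.5,-33,0,0,-1],[0.9,-10,0.5,-33,0,0,-1],[0.9,-10,0.5,-33,0,0,-1],[0.9,-10,0.5,-33,0,0,-1],[0.9,-10,0.5,-33,0,0,-1],[0.9,-10,0.5,-33,0,0,-1]]
  ],
  "squeeze": 40
}}

```text
time_s: 3.0
position: [0.449, 0.1984, 0.0765]
tool_rot: [[1.0, 0.002, -0.018], [0.018, 0.0, 1.0], [0.002, -1.0, 0.0]]
ft_force: [-0.6, -0.4, 6.7]
grip_width: 0.0134
```

```bash
python3 - <<'E'
from h import *
d=snap('side','s3'); s=env.observe(); print(s['time_s'],s['position'],s['tool_rot'].round(3),s['grip_width'],s['ft_force'])
cv2.imwrite('pics/s3u.png',up('s3',(150,110,350,260),4))
E
```

```text
3.05 [0.4489968  0.19836145 0.07643561] [[ 1.     0.002 -0.018]
 [ 0.018  0.     1.   ]
 [ 0.002 -1.     0.   ]] 0.013325048804434232 [-0.60252333 -0.54127779  6.24752931]
```

View pics/s3u.png

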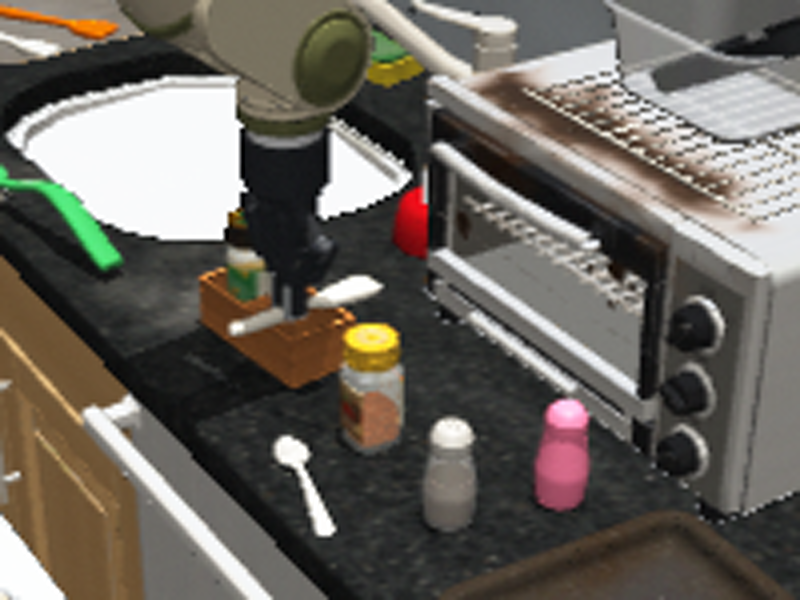

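Request:
{"method": "carry_out", "body": {
  "targets": [
    [[0.9,0,0,5,0,0,0],[0.9,0,0,12,0,0,0],[0.9,0,0,25,0,0,0],[0.9,0,0,45,0,0,0],[0.9,-10,0,70,0,0,0],[0.9,-20,0,95,0,0,0],[0.9,-20,0,110,0,0,0],[0.9,-20,0,110,0,0,0],[0.9,-20,0,110,0,0,0]]
  ],
  "squeeze": 50
}}

```text
time_s: 3.8
position: [0.4285, 0.1983, 0.1861]
tool_rot: [[1.0, 0.002, -0.018], [0.018, 0.0, 1.0], [0.002, -1.0, 0.0]]
ft_force: [-0.3, -0.6, -1.4]
grip_width: 0.0131
```

```bash
python3 - <<'E'
from h import *
d=snap('wrist','w4'); d=snap('scene','c4');s=env.observe(); print(s['time_s'],s['position'],s['grip_width'],s['ft_force'])
a=up('w4',None,.78);b=up('c4',(130,80,330,280),2);c=np.hstack([a,cv2.resize(b,(300,300))]) 
cv2.imwrite('pics/j4.png',up('w4',None,1)); cv2.imwrite('pics/c4u.png',b)
E
```

```text
3.9 [0.42802084 0.19817955 0.18462886] 0.01299614908789289 [ 0.69979436  0.58648606 -1.03415274]
```

View pics/j4.png

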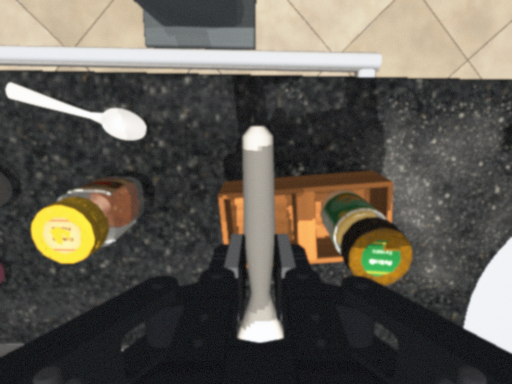

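View pics/c4u.png

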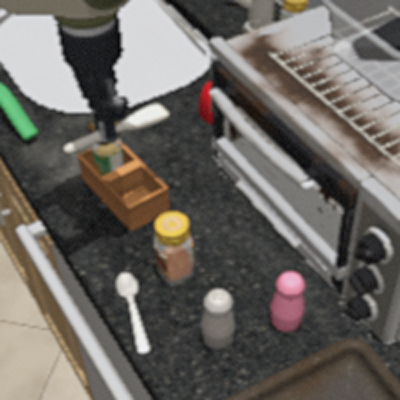

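Request:
{"method": "carry_out", "body": {
  "targets": [
    [[0.9,0,-35,0,0,0,0],[0.9,0,-70,0,0,0,0],[0.9,0,-105,0,0,0,0],[0.9,0,-140,0,0,0,0],[0.9,0,-175,0,0,0,0],[0.9,0,-210,0,0,0,0],[0.9,0,-245,0,0,0,0],[0.9,0,-280,0,0,0,0],[0.9,0,-315,0,0,0,0],[0.9,0,-350,0,0,0,0],[0.9,5,-385,0,0,0,0],[0.9,10,-420,0,0,0,0],[0.9,15,-450,-10,0,0,0],[0.9,20,-480,-30,0,0,0],[0.9,20,-480,-60,0,0,0],[0.9,20,-480,-60,0,0,0],[0.9,20,-480,-60,0,0,0],[0.9,20,-480,-60,0,0,0]]
  ]
}}

```text
time_s: 5.4
position: [0.4485, -0.2812, 0.126]
tool_rot: [[1.0, -0.0, -0.019], [0.019, 0.0, 1.0], [-0.0, -1.0, 0.0]]
ft_force: [-0.2, -0.1, 1.1]
grip_width: 0.0129
```

```bash
python3 - <<'E'
from h import *
d=snap('wrist','w5'); d=snap('scene','c5');s=env.observe(); print(s['time_s'],s['position'],s['tool_rot'].round(3),s['grip_width'],s['ft_force'])
cv2.imwrite('pics/c5u.png',up('c5',(160,120,460,384),2))
E
```

```text
5.5 [ 0.44883656 -0.28133989  0.12678297] [[ 1.     0.002 -0.019]
 [ 0.019 -0.002  1.   ]
 [ 0.002 -1.    -0.002]] 0.01319346893084998 [ 1.40218504  0.41774616 -1.01156813]
```

View pics/w5.png

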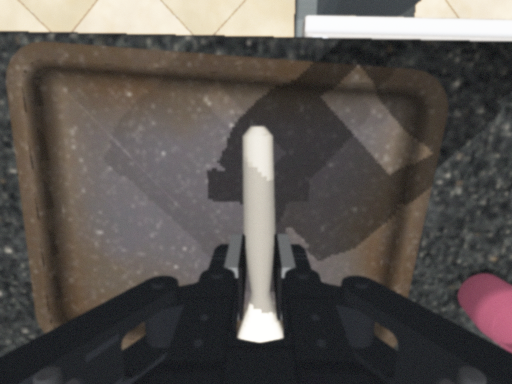

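View pics/c5u.png

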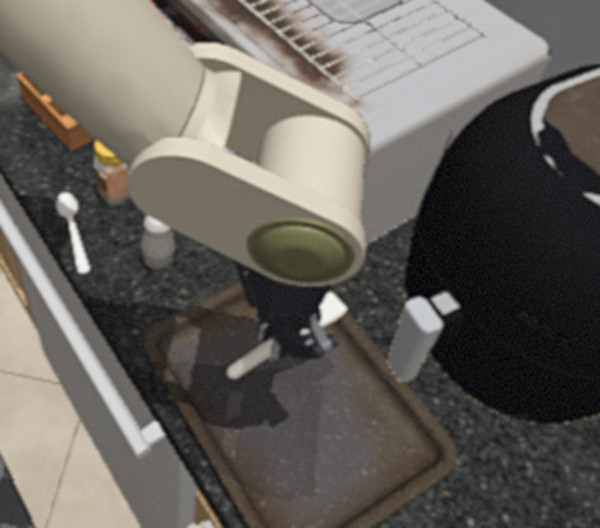

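```bash
python3 - <<'E'
from h import *
d=load('w5')
print('outer front edge',atz(d,250,53,.02),'inner floor front',atz(d,250,84,.004),'rim left outer',atz(d,445,110,.02),'rim right',atz(d,8,90,.02), 'FL',atz(d,12,50,.02))
print('handle end',atz(d,257,127,.115))
E
```

```text
outer front edge [ 0.34668723 -0.28927537  0.02      ] inner floor front [ 0.36458601 -0.28952166  0.004     ] rim left outer [ 0.38003712 -0.15582244  0.02      ] rim right [ 0.37274276 -0.45154538  0.02      ] FL [ 0.34785459 -0.44432756  0.02      ]
handle end [ 0.38935892 -0.28329527  0.115     ]
```

Request:
{"method": "carry_out", "body": {
  "targets": [
    [[0.9,0,0,-25,0,0,0],[0.9,0,0,-50,0,0,0],[0.9,0,0,-70,0,0,0],[0.9,0,0,-82,0,0,0],[0.9,0,0,-90,0,0,0],[0.9,0,0,-94,0,0,0],[0.9,0,0,-94,0,0,0],[0.9,0,0,-94,0,0,0]]
  ]
}}

```text
time_s: 6.17
position: [0.4488, -0.2819, 0.0323]
tool_rot: [[1.0, 0.001, -0.018], [0.018, -0.001, 1.0], [0.001, -1.0, -0.001]]
ft_force: [0.8, -1.1, -0.4]
grip_width: 0.0129
```

Request:
{"method": "carry_out", "body": {
  "targets": [
    [[0.9,0,0,-1.5,0,0,0],[0.9,0,0,-1.5,0,0,0],[0.75,0,0,-1.5,0,0,0],[0.7,0,0,-1.5,0,0,0],[0.5,0,0,-1.5,0,0,0],[0.5,0,0,-1.5,0,0,0],[0.5,0,0,0,0,0,0],[0.5,0,0,10,0,0,0],[0.5,0,0,40,0,0,0],[0.5,0,0,80,0,0,0],[0.3,-10,20,115,0,0,0],[0.3,-10,20,140,0,0,0],[0.3,-10,20,140,0,0,0],[0.3,-10,20,140,0,0,0]]
  ]
}}

```text
time_s: 7.33
position: [0.4386, -0.2618, 0.1731]
tool_rot: [[1.0, 0.003, -0.018], [0.018, -0.003, 1.0], [0.003, -1.0, -0.003]]
ft_force: [0.4, -0.7, 0.1]
grip_width: 0.0598
```

```bash
python3 - <<'E'
from h import *
d=snap('wrist','w6'); d=snap('scene','c6');s=env.observe(); print(s['time_s'],s['position'],s['grip_width'],s['ft_force'])
E
```

```text
7.4333 [ 0.43803469 -0.26150636  0.1708047 ] 0.059821310369349734 [ 0.03452581  0.78862376 -0.4931505 ]
```

View pics/w6.png

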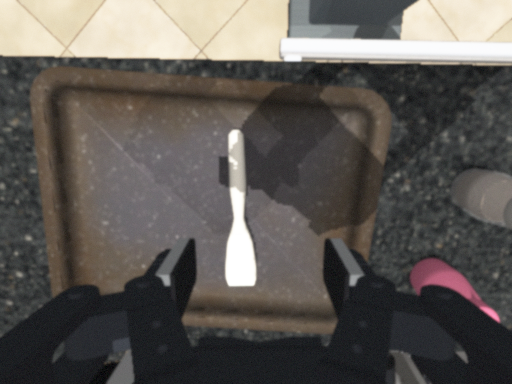

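View pics/c6.png

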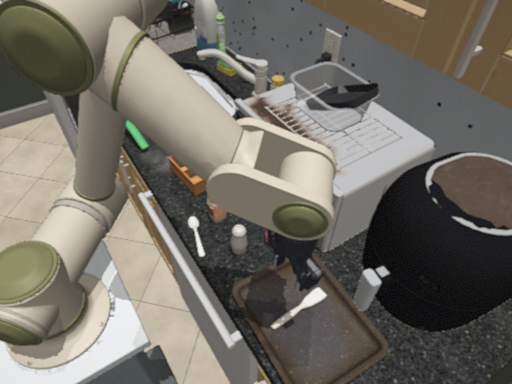

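Spatula lies flat on the tray's floor (wrist px 240,210). Next, above the shaker.

Request:
{"method": "carry_out", "body": {
  "targets": [
    [[0,0,0,28,0,0,0],[0,-18,40,28,0,0,-1],[0,-18,80,28,0,0,-1],[0,-18,120,28,0,0,-1],[0,-18,160,28,0,0,-1],[0,-18,194,28,0,0,-1],[0,-18,194,28,0,0,-1],[0,-18,194,28,0,0,-1],[0,-18,194,28,0,0,-1]]
  ]
}}

```text
time_s: 8.18
position: [0.4204, -0.0681, 0.1987]
tool_rot: [[1.0, -0.001, -0.001], [0.001, 0.0, 1.0], [-0.001, -1.0, 0.0]]
ft_force: [0.3, 0.4, -0.2]
grip_width: 0.0853
```

```bash
python3 - <<'E'
from h import *
d=snap('wrist','w7');s=env.observe(); print(s['time_s'],s['position'],s['tool_rot'].round(3),s['grip_width'])
cv2.imwrite('pics/w7u.png',up('w7'))
E
```

```text
8.2333 [ 0.42047654 -0.06859541  0.19876808] [[ 1.    -0.001  0.001]
 [-0.001  0.     1.   ]
 [-0.001 -1.     0.   ]] 0.08538694944438428
```

View pics/w7u.png

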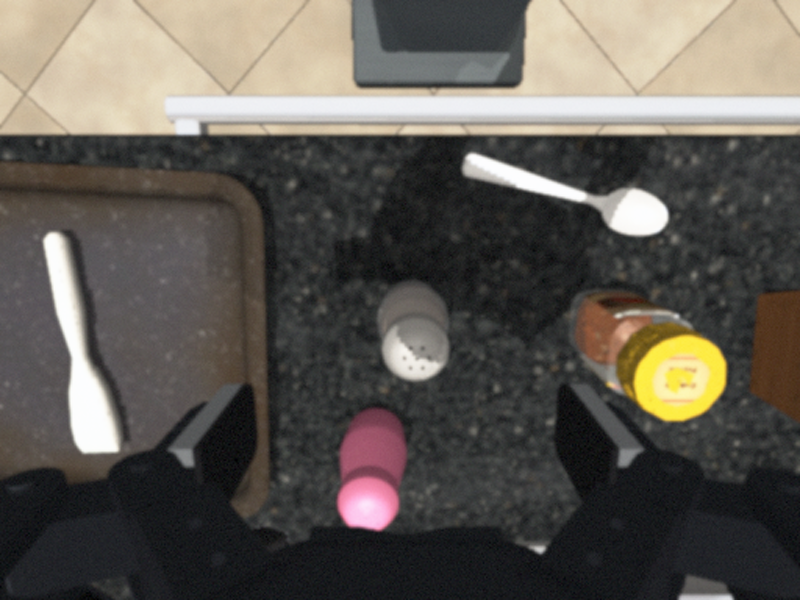

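```bash
python3 - <<'E'
from h import *
d=load('w7');k=1.5625
f=lambda u,v,z:atz(d,u/k-.2,v/k-.2,z).round(4)
print('cap',f(415,348,.082),'base front edge',f(412,281,.005), 'body L/R mid',f(379,318,.03),f(447,318,.03),'pink cap',f(368,502,.08),'pink body',f(374,411,0.0))
E
```

```text
cap [ 0.4393 -0.0634  0.082 ] base front edge [ 0.4212 -0.064   0.005 ] body L/R mid [ 0.4387 -0.0841  0.03  ] [ 0.4386 -0.0431  0.03  ] pink cap [ 0.5301 -0.0888  0.08  ] pink body [ 0.5151 -0.0901  0.    ]
```

Request:
{"method": "carry_out", "body": {
  "targets": [
    [[0,19,4,-20,0,0,0],[0,19,4,-50,0,0,0],[0,19,4,-80,0,0,0],[0,19,4,-105,0,0,0],[0,19,4,-120,0,0,0],[0,19,4,-129,0,0,0],[0,19,4,-129,0,0,0],[0,19,4,-129,0,0,0],[0.4,19,4,-129,0,0,0],[0.6,19,4,-129,0,0,0],[0.6,19,4,-129,0,0,0],[0.6,19,4,-129,0,0,0],[0.7,19,4,-129,0,0,0],[0.7,19,4,-129,0,0,0],[0.7,19,4,-129,0,0,0]]
  ],
  "squeeze": 35
}}

```text
time_s: 9.48
position: [0.4397, -0.0638, 0.071]
tool_rot: [[1.0, 0.001, -0.001], [0.001, -0.001, 1.0], [0.001, -1.0, -0.001]]
ft_force: [-0.4, 0.3, 6.2]
grip_width: 0.034
```

```bash
python3 - <<'E'
from h import *
d=snap('side','s8');s=env.observe(); print(s['time_s'],s['position'],s['tool_rot'].round(3),s['grip_width'],s['ft_force'])
cv2.imwrite('pics/s8u.png',up('s8',(190,120,330,260),4))
E
```

```text
9.5333 [ 0.43969465 -0.06383879  0.07098242] [[ 1.     0.001 -0.001]
 [ 0.001 -0.001  1.   ]
 [ 0.001 -1.    -0.001]] 0.033662434309720796 [-0.55749652 -1.13713265  5.19846603]
```

View pics/s8u.png

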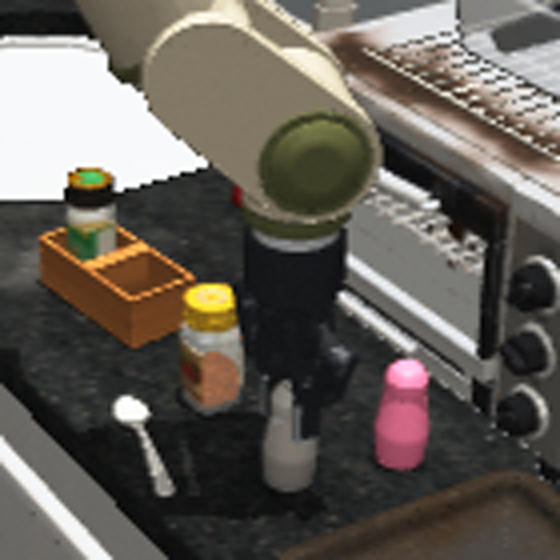

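Request:
{"method": "carry_out", "body": {
  "targets": [
    [[0.75,0,0,5,0,0,0],[0.75,0,0,15,0,0,0],[0.75,0,0,35,0,0,0],[0.75,0,0,60,0,0,0],[0.75,0,0,90,0,0,0],[0.75,0,0,120,0,0,0],[0.75,0,0,135,0,0,0],[0.75,0,0,135,0,0,0],[0.75,0,0,135,0,0,0]]
  ]
}}

```text
time_s: 10.28
position: [0.4392, -0.0636, 0.2057]
tool_rot: [[1.0, 0.001, -0.001], [0.001, -0.001, 1.0], [0.001, -1.0, -0.001]]
ft_force: [-0.1, -0.3, -1.5]
grip_width: 0.034
```

```bash
python3 - <<'E'
from h import *
d=snap('side','s9');d=snap('wrist','w9');s=env.observe(); print(s['time_s'],s['position'],s['tool_rot'].round(3),s['grip_width'],s['ft_force'])
cv2.imwrite('pics/s9u.png',up('s9',(190,90,330,260),4))
E
```

```text
10.3833 [ 0.43873361 -0.06343845  0.20431565] [[ 1.    -0.002 -0.   ]
 [ 0.     0.001  1.   ]
 [-0.002 -1.     0.001]] 0.03377051411142607 [-0.31310149  0.58890162 -1.49457729]
```

View pics/s9u.png

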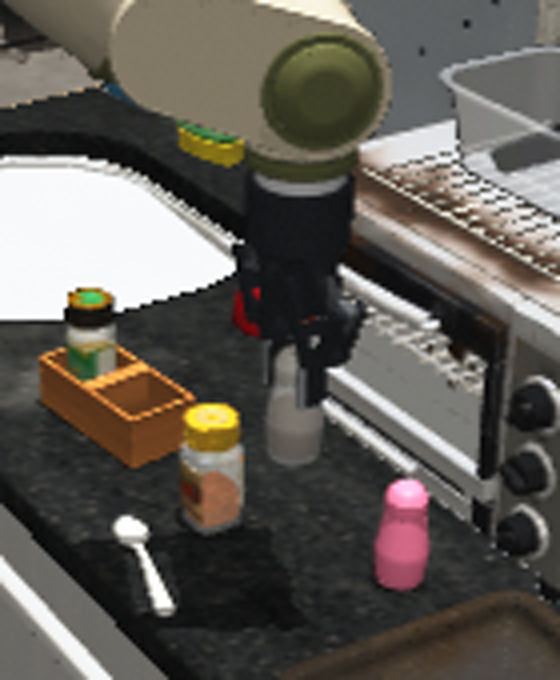

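View pics/w9.png

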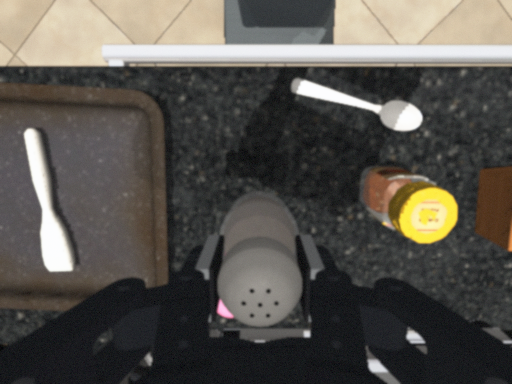

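Request:
{"method": "carry_out", "body": {
  "targets": [
    [[0.75,0,30,0,0,0,0],[0.75,0,65,0,0,0,0],[0.75,0,100,0,0,0,0],[0.75,5,135,0,0,0,0],[0.75,10,170,0,0,0,0],[0.75,15,205,0,0,0,0],[0.75,20,235,0,0,0,0],[0.75,22,255,0,0,0,0],[0.75,22,263,0,0,0,0],[0.75,22,263,0,0,0,0],[0.75,22,263,0,0,0,0],[0.75,22,263,0,0,0,0]]
  ]
}}

```text
time_s: 11.38
position: [0.4612, 0.1982, 0.2049]
tool_rot: [[1.0, -0.001, 0.001], [-0.001, -0.001, 1.0], [-0.001, -1.0, -0.001]]
ft_force: [-0.5, -0.2, -0.7]
grip_width: 0.0337
```

```bash
python3 - <<'E'
from h import *
d=snap('scene','c10');d=snap('side','s10');d=snap('wrist','w10');s=env.observe(); print(s['time_s'],s['position'],s['tool_rot'].round(3),s['grip_width'],s['ft_force'])
cv2.imwrite('pics/w10u.png',up('w10')); cv2.imwrite('pics/c10u.png',up('c10',(140,80,260,200),5)); cv2.imwrite('pics/s10u.png',up('s10',(170,90,270,210),5));cv2.imwrite('pics/w4u.png',up('w4'))
E
```

```text
11.5333 [0.46142513 0.19828618 0.20533301] [[ 1.    -0.     0.001]
 [-0.001 -0.     1.   ]
 [-0.    -1.    -0.   ]] 0.03328926848408686 [ 0.04541484  0.73255598 -0.66082691]
```

View pics/w10u.png

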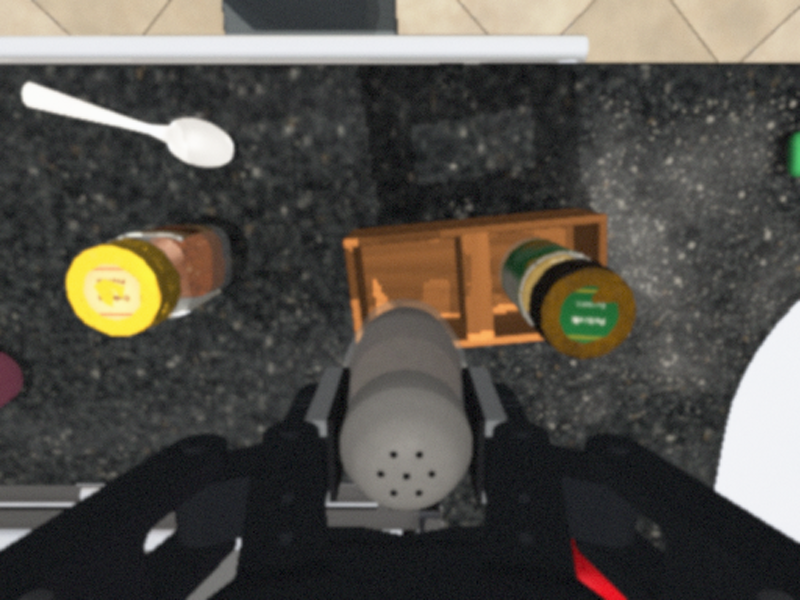

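View pics/c10u.png

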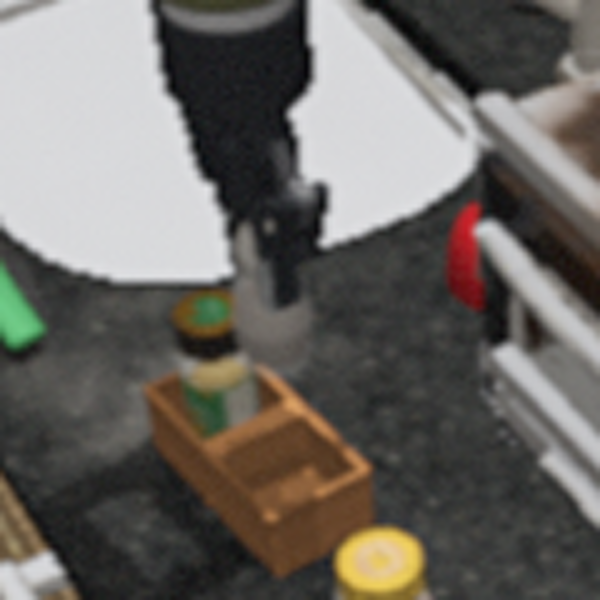

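View pics/s10u.png

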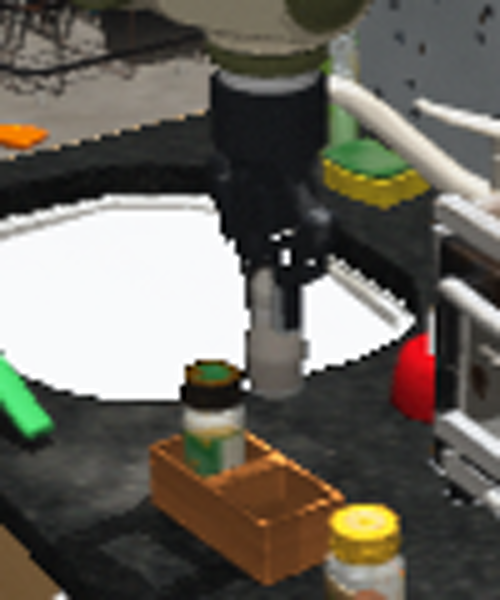

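```bash
python3 - <<'E'
from h import *
k=1.5625
def m(name,fn,pts,z=.05):
    d=load(name);P=[atz(d,*fn(*p),z) for p in pts]; print(name,[p[:2].round(4).tolist() for p in P],np.mean(P,0)[:2].round(4))
m('w10',lambda u,v:(u/k-.2,v/k-.2),[(357,240),(460,232),(469,332)])
m('c10',lambda u,v:(140+u/5-.4,80+v/5-.4),[(217,463),(272,517),(357,468),(300,415)])
m('s10',lambda u,v:(170+u/5-.4,90+v/5-.4),[(216,490),(269,518),(330,492),(282,462)])
d=load('w10');f=lambda u,v,z:atz(d,u/k-.2,v/k-.2,z).round(4)
print('outer FR,FL',f(345,241,.05),f(606,213,.05),'hjar',f(590,309,.111))
# shaker in hand: cap centre & base front at current heights
print('cap centre',f(406,440,.2053+.0105),'base w edges',f(350,345,.14),f(462,345,.14))
d=load('s10'); print('shaker base side view ->',atz(d,170+275/5-.4,90+385/5-.4,.134).round(4)); d=load('c10');print('scene',atz(d,140+268/5-.4,80+352/5-.4,.134).round(4))
E
```

```text
w10 [[0.4311, 0.1714], [0.4268, 0.228], [0.4843, 0.2348]] [0.4474 0.2114]
c10 [[0.4243, 0.2221], [0.4314, 0.1653], [0.4918, 0.1742], [0.4848, 0.2326]] [0.4581 0.1986]
s10 [[0.4251, 0.2243], [0.4374, 0.171], [0.492, 0.1791], [0.4851, 0.2343]] [0.4599 0.2022]
outer FR,FL [0.4317 0.1648 0.05  ] [0.4165 0.307  0.05  ] hjar [0.454  0.2801 0.111 ]
cap centre [0.4588 0.1983 0.2158] base w edges [0.4608 0.1764 0.14  ] [0.4608 0.2203 0.14  ]
shaker base side view -> [0.4616 0.2011 0.134 ]
scene [0.4581 0.2036 0.134 ]
```

Request:
{"method": "carry_out", "body": {
  "targets": [
    [[0.75,-1,3,-25,0,0,0],[0.75,-1,3,-50,0,0,0],[0.75,-1,3,-70,0,0,0],[0.75,-1,3,-76,0,0,0],[0.75,-1,3,-76,0,0,0],[0.75,-1,3,-76,0,0,0]]
  ]
}}

```text
time_s: 12.03
position: [0.4609, 0.2021, 0.1301]
tool_rot: [[1.0, 0.001, 0.0], [-0.0, 0.0, 1.0], [0.001, -1.0, 0.0]]
ft_force: [0.0, -1.2, -1.2]
grip_width: 0.0338
```

```bash
python3 - <<'E'
from h import *
d=snap('scene','c11');d=snap('side','s11');d=snap('wrist','w11');s=env.observe(); print(s['time_s'],s['position'],s['grip_width'],s['ft_force'])
cv2.imwrite('pics/w11u.png',up('w11')); cv2.imwrite('pics/c11u.png',up('c11',(150,110,230,190),7)); cv2.imwrite('pics/s11u.png',up('s11',(180,130,260,210),7))
E
```

```text
12.1833 [0.46093025 0.20233083 0.13054399] 0.03391853642039606 [ 0.9874688  -0.12815111 -0.52430971]
```

View pics/w11u.png

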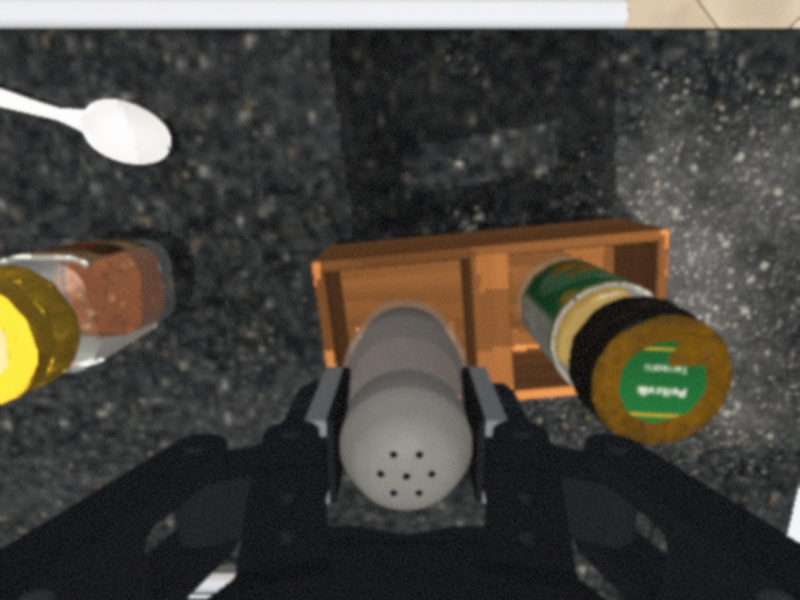

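View pics/c11u.png

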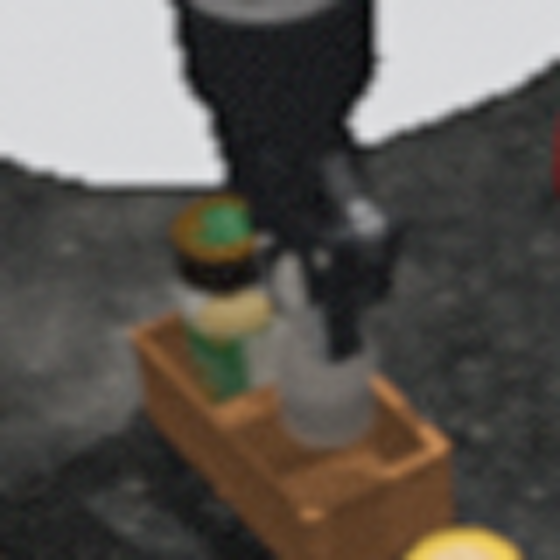

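View pics/s11u.png

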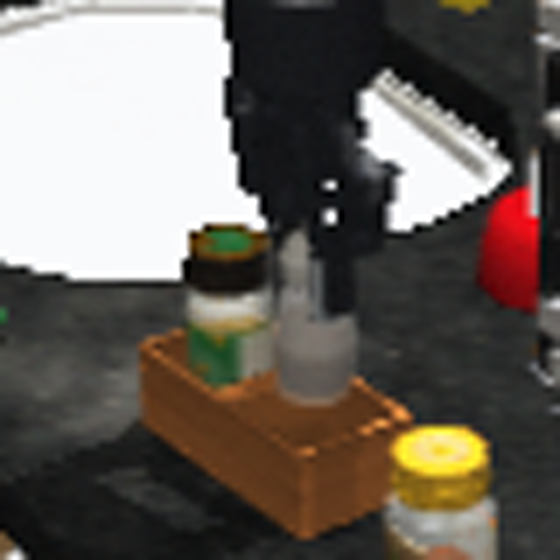

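```bash
python3 - <<'E'
from h import *
k=1.5625
d=load('w11');f=lambda u,v,z:atz(d,u/k-.2,v/k-.2,z).round(4)
print('front inner mid',f(400,268,.05),'base front',f(405,302,.06),'inner R',f(339,365,.05),'inner mid wall',f(469,365,.05),'back mid-wall corner',f(514,397,.05))
print('FR,FL',f(313,263,.05),f(668,231,.05))
E
```

```text
front inner mid [0.4329 0.2    0.05  ] base front [0.4446 0.202  0.06  ] inner R [0.4751 0.1737 0.05  ] inner mid wall [0.4751 0.2295 0.05  ] back mid-wall corner [0.4901 0.2497 0.05  ]
FR,FL [0.4309 0.1647 0.05  ] [0.4178 0.307  0.05  ]
```

Request:
{"method": "carry_out", "body": {
  "targets": [
    [[0.75,0.5,-0.5,-10,0,0,0],[0.75,0.5,-0.5,-20,0,0,0],[0.75,0.5,-0.5,-30,0,0,0],[0.75,0.5,-0.5,-40,0,0,0],[0.75,0.5,-0.5,-47,0,0,0],[0.75,0.5,-0.5,-51,0,0,0],[0.75,0.5,-0.5,-51,0,0,0],[0.75,0.5,-0.5,-51,0,0,0]]
  ]
}}

```text
time_s: 12.85
position: [0.4611, 0.2019, 0.0787]
tool_rot: [[1.0, 0.001, -0.0], [0.0, 0.0, 1.0], [0.001, -1.0, 0.0]]
ft_force: [-0.2, 0.0, -0.6]
grip_width: 0.0336
```

Request:
{"method": "carry_out", "body": {
  "targets": [
    [[0.75,0,0,-1.2,0,0,0],[0.75,0,0,-1.2,0,0,0],[0.75,0,0,-1.8,0,0,0],[0.75,0,0,-1.8,0,0,0]]
  ]
}}

```text
time_s: 13.18
position: [0.4612, 0.2019, 0.077]
tool_rot: [[1.0, 0.001, -0.001], [0.001, 0.0, 1.0], [0.001, -1.0, 0.0]]
ft_force: [-0.0, -0.3, 3.3]
grip_width: 0.034
```

```bash
python3 - <<'E'
from h import *
d=snap('side','s12');d=snap('scene','c12');s=env.observe(); print(s['time_s'],s['position'],s['grip_width'],s['ft_force'])
cv2.imwrite('pics/c12u.png',np.hstack([up('c12',(150,110,230,190),5),up('s12',(180,130,260,210),5)]))
E
```

```text
13.2833 [0.46121271 0.2018499  0.07701676] 0.033536960679812065 [0.71811486 0.48320587 4.4454246 ]
```

View pics/c12u.png

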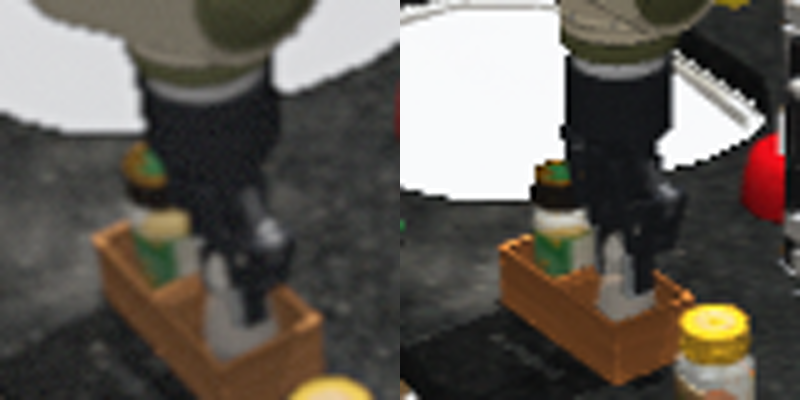

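Request:
{"method": "carry_out", "body": {
  "targets": [
    [[0.58,0,0,0.5,0,0,0],[0.54,0,0,0.5,0,0,0],[0.48,0,0,0.5,0,0,0],[0.4,0,0,0.5,0,0,0],[0.36,0,0,0.5,0,0,0],[0.36,0,0,0.5,0,0,0],[0.36,0,0,0.5,0,0,0],[0.36,0,0,5,0,0,0],[0.36,0,0,15,0,0,0],[0.36,0,0,35,0,0,0],[0.36,0,0,60,0,0,0],[0.36,0,0,90,0,0,0],[0.36,-20,0,125,0,0,0],[0.36,-50,0,150,0,0,0],[0.36,-50,0,150,0,0,0],[0.36,-50,0,150,0,0,0]]
  ]
}}

```text
time_s: 14.62
position: [0.4104, 0.202, 0.228]
tool_rot: [[1.0, 0.003, -0.001], [0.001, 0.001, 1.0], [0.003, -1.0, 0.001]]
ft_force: [-0.1, 0.8, 0.3]
grip_width: 0.0546
```

```bash
python3 - <<'E'
from h import *
d=snap('side','s13');d=snap('scene','c13');d=snap('wrist','w13');s=env.observe(); print(s['time_s'],s['position'],s['grip_width'],s['ft_force'])
cv2.imwrite('pics/c13u.png',np.hstack([up('c13',(150,110,230,190),5),up('s13',(180,130,260,210),5)]))
E
```

```text
14.7667 [0.41113884 0.20169255 0.22558795] 0.05449399471407942 [-0.10950867  0.03977657 -0.25610236]
```

View pics/c13u.png

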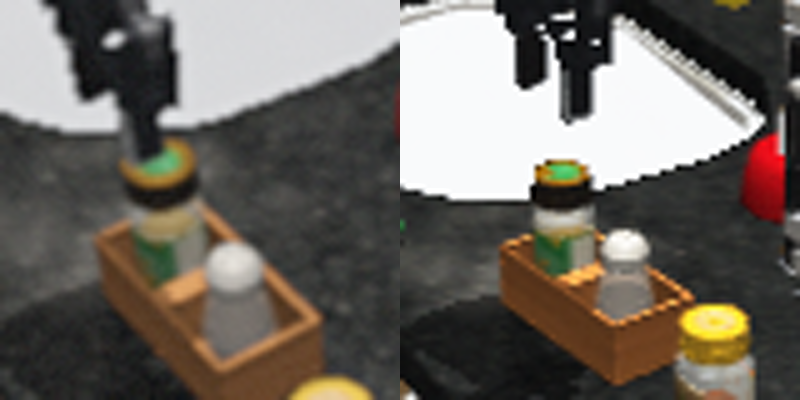

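View pics/w13.png

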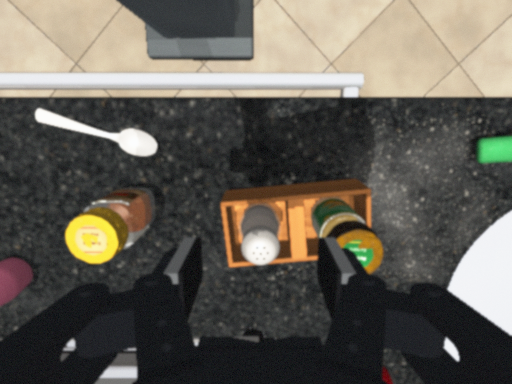

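View pics/s13.png

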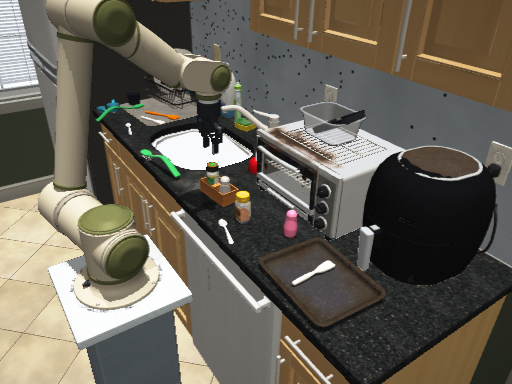

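The shaker stands upright in the freed bay (wrist px 260,245; side px 224,188). The spatula lies flat in the tray (side px 314,273). Both jars stand where they were, and the gripper is clear of everything.

```bash
python3 - <<'E'
from h import *
d=load('w13'); print('cap',atz(d,261,243,.092).round(4),'hjar',atz(d,360,250,.111).round(4),'yjar',atz(d,91,240,.1).round(4))
print(env.close_job())
E
```

```text
cap [0.4547 0.2031 0.092 ] hjar [0.4525 0.282  0.111 ] yjar [0.4488 0.0624 0.1   ]
the job is handed in; nothing more can be done
None
```

I handed the job in at about 15 s: the spatula is in the tray and the salt shaker stands in the freed right-hand compartment. The hand-in gave no verdict.

- **Spatula:** I lifted it off the holder by the handle and laid it on the tray floor. The last side picture shows it lying flat inside the rim.
- **Salt shaker:** I took the grey one, not the pink, and lowered it until it met about 3–4 N at the height expected for the compartment floor. After release, all three cameras show it upright inside the walls. I measured its cap at (0.455, 0.203).
- **Bystanders:** Both jars measured within about 2 mm of their earlier wrist-camera positions.
- **Forces:** The largest wrist force I read at the end of any move was under 7 N.

**Disagreements:**
- The cameras differed by about 4–5 mm on the compartment's position, so I used a value between them.
- The cap measured about 6 mm nearer the robot in x than the release point; I did not find out why.
- The gripper closed to 34 mm on the shaker, not its 44 mm body width, probably because the body narrows towards the cap. The hold did not slip.

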